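# Sort the last two nuts with the rocking chute gate

### The job

Two hex nuts, a large and a small one, wait on the loading shelf of the sorting stand; each belongs in the bin that already holds nuts of its size. With the fingertips only, push the nut that the rocking gate is already set for off the front edge of the shelf and let it slide through the stand into its bin; then press the raised thumb tab to rock the gate fully over to its other stop, and push the other nut off the edge so that it feeds down the other chute. Do not lift or carry the nuts, and leave the gate tipped over and the things round the stand where they are.

Things in the scene. Friction and masses are not known exactly. Their poses are not given: they have to be found in the camera images.
- sorter: sheet-steel sorting stand on a base plate, fixed to the bench. Origin: on the bench top under the middle of the gate. x runs level from the gate to the loading shelf at the back (away from the robot, turned 0 to 0.35 rad to the left), y to the left as the robot sees it, z up. A part pushed over the shelf's edge slides by itself: funnel, gate, the gate's low end, outlet chute, bin, in about a second.
- shelf_edge (a point): middle of the loading shelf's open front edge, at the top face, 218 mm above the bench and 88 mm behind the stand's origin. The shelf is a level plywood board (friction about 0.6): it runs 105 mm back from this edge to a lip 10 mm high and 91 mm to either side, to side lips 10 mm high. Axes as the stand's.
- funnel_mouth (a point): middle of the lower edge of the polished funnel: 148 mm above the bench, 18 mm behind the stand's origin, above the middle of the gate, 54 mm wide. The funnel falls at 45 degrees from the whole width of the shelf's edge to here; its side walls rise 25 mm above its floor. Axes as the stand's.
- gate (a joint): tilt of the rocking gate, a steel trough 130 mm long (along the stand's y), 60 mm wide, on a level pin along the stand's x, 110 mm above the bench. +0.42 rad: left end up, parts feed to the RIGHT; 0: level; -0.42: right end up, parts feed to the LEFT. Stops at both ends; starts at +0.36 to +0.42. A stiff pivot holds it wherever it is left; 1 to 2 N on a tab moves it.
- left_tab (a point): middle of the top of the gate's left thumb tab, a flat plate 30 mm wide that sticks out 50 mm from the trough's front wall towards the robot; pressed from above. The point lies 62 mm in front of the stand's origin and 48 mm left of the pivot along the trough: 142 mm above the bench when up at its stop, 103 mm when down. The trough's wall, 29 mm behind the point, rises 32 mm above it.
- right_tab (a point): the same point on the gate's right thumb tab, 48 mm right of the pivot.
- large_bin: open grey plastic bin that holds four large nuts, under one outlet of the stand (centre 126 mm left or right of the stand's origin; which side varies); 94 x 86 mm, 42 mm high, walls 3 mm, fixed. Origin: centre of its underside; axes as the stand's.
- small_bin: the same kind of bin with eight small nuts in it, under the other outlet. Origin: centre of its underside.
- large_nut_center (a point): centre of the loose large steel hex nut on the loading shelf: 35 mm over the corners, 30 mm over the flats, 16 mm high, lying flat, any yaw. It starts 18 to 30 mm behind the shelf's front edge and 36 to 48 mm left or right (varies) of the shelf's middle line.
- small_nut_center (a point): centre of the loose small steel hex nut on the loading shelf: 22 mm over the corners, 19 mm over the flats, 10 mm high, lying flat, any yaw; on the other side of the shelf's middle line, the same distances from it and from the edge.
- large_nut: the large nut; origin at the centre of its underside.
- small_nut: the small nut; origin at the centre of its underside.
- oil_can: oil can with a thin spout, 72 mm wide, 136 mm high, standing on the bench behind the left bin; leave alone. Origin: centre of its underside.
- yellow_knob: round yellow bottle-shaped knob, 51 mm wide, 61 mm high, on the bench behind the right bin; leave alone. Origin: centre of its underside.
- small_carton: small carton 58 x 64 x 46 mm under the loading shelf; leave alone. Origin: centre of its underside.
- dark_nut: stray dark nut, 28 mm wide, 13 mm high, on the bench in front of the left bin; not part of the job, leave alone. Origin: centre of its underside.
Mind the look-alikes: they are no part of the job. What is shaped like the large_nut but orange or red is not meant.

How it is judged:
By the outcome, as a careful person would: the job done as asked, in the order asked, and still so for the second after the job is handed in, with the robot touching nothing.
It also fails if it takes over 51 s, if anything falls off the work surface, if the arm or the gripper's body presses on something with over 40 N, if the wrist force passes 120 N, or if a joint passes its speed limit or range.

### The arm

A 7-joint arm with a two-finger parallel gripper is mounted at the origin on a cart in front of the work surface, level with it; the furniture and walls round the work are solid. World frame = base frame: x ahead of the robot, y to its left, z up, the work surface at z = 0. Lengths are in m, angles in rad, forces in N, time in s.
With the tool pointing down it reaches from about 0.425 to 0.825 m from the base axis. Payload 3.6 kg.
Tool frame: the origin (TCP) lies at the very end of the fingers, on their centre line; the grasp point (between the pads) lies 19 mm behind it (tcp_to_grasp is the distance from the TCP to the grasp point, in m); z points along the fingers, y is the line along which they close (so a half turn about z gives the same grasp; the last joint's range is limited). The gripper opens to 85 mm and grips with 20 to 120 N. Pads are 22 mm wide; open, the fingers measure 114 mm over their backs; the gripper's body (76 mm by 85 mm) begins 54 mm behind the grasp point. The pads swing forward as they close: fully open they stand 13 mm farther back than shut.
Start: joints at [-1.26, 0.615, -0.013, 1.423, 0.008, 1.103, -0.04], TCP at [0.215, 0.613, 0.231] pointing down, gripper open.
Joint ranges: [-3.12, 3.12], [-0.3, 2.06], [-1.34, 1.32], [0.26, 2.42], [-1.36, 4.5], [0.01, 1.98], [-2.84, 2.84]. Speed limits (rad/s): [2.79, 2.79, 3.14, 3.14, 3.14, 3.14, 3.14].

### API

Orientations are given as a 3x3 rotation matrix whose columns are the frame's x, y, z axes.
In Python, from cell import sense, read_camera, camera_params, finish_job, tcp_to_grasp gives the robot as it stands.
- The arm moves only by the tool play_rows, never from a script. Its argument "increments" is text: rows parted by semicolons, each of 6 numbers parted by spaces: the shift along the tool's x, y, z in mm, then the turn, a rotation vector about the tool's x, y, z in degrees. A call has 1 to 12 rows; each row is the pose to reach, as a shift and turn from the pose commanded when the call began, along the tool's axes at that moment; what a row does not reach only later rows make up. A row lasts 1/10 s, in which the tool goes at most 50 mm and 8.59 degrees, less where a joint would pass 70% of its speed; a pose out of reach is approached as far as the arm can. A call with a gripper value outside its range is refused whole. "hand" is the opening, from 0 (shut) to 1 (fully open), set as the call begins (left out, the last holds). The fingers move at their own pace and stop on an object; "newtons" is the grip in N (left out, the last holds). Time passes only in rows, so rows that repeat a pose let the fingers close. It gives the time, the measured TCP pose, the force, the opening and the grip force at its end, in the units of the state.
- sense(): the state, without advancing time (a new reading comes with each control period).
- read_camera(name): name is "scene" or "top" or "wrist"; returns the picture (480x640x3 uint8, red, green, blue); there is no depth.
- camera_params(name): a dict with "camera_matrix" (3x3 intrinsics, pixels), "view" (4x4, takes a point from world to camera coordinates); the wrist camera has in their place "T_tool_cam" (4x4, takes a point from camera to tool coordinates, whose origin is the TCP and whose axes are the flange's). Camera axes: x right, y up, looking along -z (the intrinsics and any distortion apply to the point x, -y, -z); pixel columns grow to the right and rows downward; lengths in m; the calibration is good to about 2 mm. The wrist camera is an equidistant fisheye: a pixel r from the principal point sees the ray r / f radians off the axis. A picture is of the moment at which its call begins: read the wrist's pose just before it. camera_params takes no time and is no camera call.
- finish_job(): hands the job in; it is judged then, once.
The state is a dict: "clock": time; "joints": joint angles; "qvel": joint speeds; "effort": joint torques, N m; "eef_pos": TCP position; "ee_rot": TCP orientation; "ft_force": force on the tool from outside, world axes, zero at the start; "ft_torque": the same for the moment, N m; "gripper_width": finger opening in m; "gripper_force": force on a finger pad.
Only numpy, scipy, OpenCV 4.12 (cv2) and the standard library are available. Lean on these libraries where they do the work, as an engineer would, in place of code of your own. Each camera call takes 0.05 s, during which the arm holds its last target. There are 200 camera calls.

## Working session

There is one attempt and no reset: what is moved stays moved. The work goes in short steps, Python scripts to look and compute and a tool call to move; the robot and the scene stay as the last step left them, time stands still between calls to the robot, and variables do not carry over. Pictures are saved under pics/ and viewed, at most 10 in all, crops included, and the job is handed in when it is done.

Besides the shell and the picture viewer there is one more tool, called after "Call:" as name(argument=value, ...), one argument or row to a line, values as JSON. play_rows: Moves the arm, as the interface text tells. Its arguments: {"type":"object","properties":{"increments":{"type":"string"},"hand":{"type":"number"},"newtons":{"type":"number"}},"required":["increments"]}

```bash
mkdir -p pics; ls
python3 - <<'E'
from cell import *
import cv2
for n in ("scene","top"):
    cv2.imwrite(f"pics/{n}0.png",read_camera(n)[:,:,::-1])
    p=camera_params(n);print(n,p)
print(camera_params("wrist"))
s=sense();print(s['clock'],s['eef_pos'],s['ee_rot'],s['gripper_width'])
E
```

```text
pics
scene {'camera_matrix': array([[585.56868329,   0.        , 320.36967783],
       [  0.        , 585.56868329, 239.0853939 ],
       [  0.        ,   0.        ,   1.        ]]), 'view': array([[ 0.76051021, -0.6492502 , -0.0099198 , -0.22398624],
       [ 0.44351305,  0.50823712,  0.73823519, -0.49511881],
       [-0.47425774, -0.56583496,  0.67447046, -0.6435119 ],
       [ 0.        ,  0.        ,  0.        ,  1.        ]])}
top {'camera_matrix': array([[446.13074044,   0.        , 319.22150413],
       [  0.        , 446.13074044, 243.25906893],
       [  0.        ,   0.        ,   1.        ]]), 'view': array([[ 0.0050741 , -0.9998865 ,  0.01418597,  0.25677625],
       [ 0.98990326,  0.00703198,  0.14157011, -0.53223337],
       [-0.1416538 ,  0.01332439,  0.98982658, -0.92099816],
       [ 0.        ,  0.        ,  0.        ,  1.        ]])}
{'camera_matrix': array([[371.64829954,   0.        , 320.70129821],
       [  0.        , 371.64829954, 241.07552143],
       [  0.        ,   0.        ,   1.        ]]), 'T_tool_cam': array([[-3.91874001e-04,  9.58040347e-01,  2.86633111e-01,
         7.38657669e-02],
       [ 9.99999356e-01,  6.80612509e-04, -9.07712632e-04,
         3.48149788e-04],
       [-1.06471141e-03,  2.86632571e-01, -9.58039997e-01,
        -1.42156651e-01],
       [ 0.00000000e+00,  0.00000000e+00,  0.00000000e+00,
         1.00000000e+00]])}
0.1 [0.21456071 0.61283024 0.23023604] [[-9.43828859e-01  3.30433815e-01 -7.60487374e-04]
 [ 3.30434690e-01  9.43826199e-01 -2.24075416e-03]
 [-2.26530392e-05 -2.36617985e-03 -9.99997200e-01]] 0.08521396336023297
```

View pics/scene0.png

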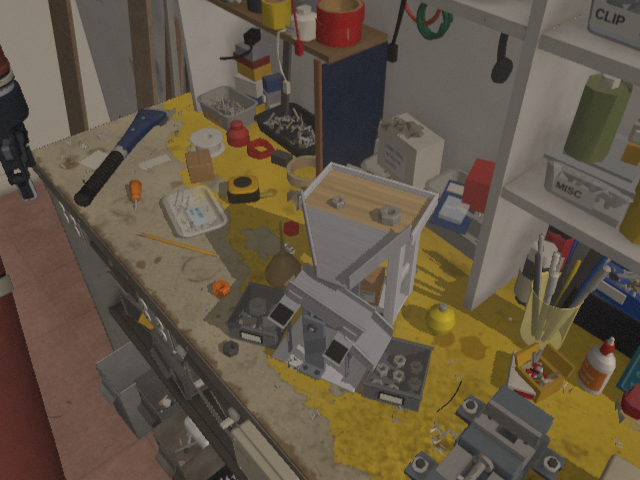

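View pics/top0.png

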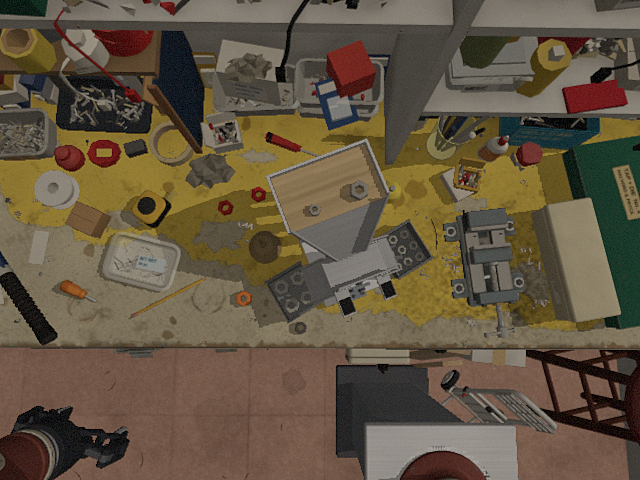

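Run:
```python
import cv2,numpy as np
a=cv2.imread("pics/top0.png")[135:333,262:440]; a=cv2.resize(a,None,fx=3,fy=3,interpolation=cv2.INTER_CUBIC)
b=cv2.imread("pics/scene0.png")[260:420,220:440]; b=cv2.resize(b,None,fx=3,fy=3,interpolation=cv2.INTER_CUBIC)
cv2.imwrite("pics/tc.png",a);cv2.imwrite("pics/sc.png",b)
```

```text
(no output)
```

View pics/tc.png

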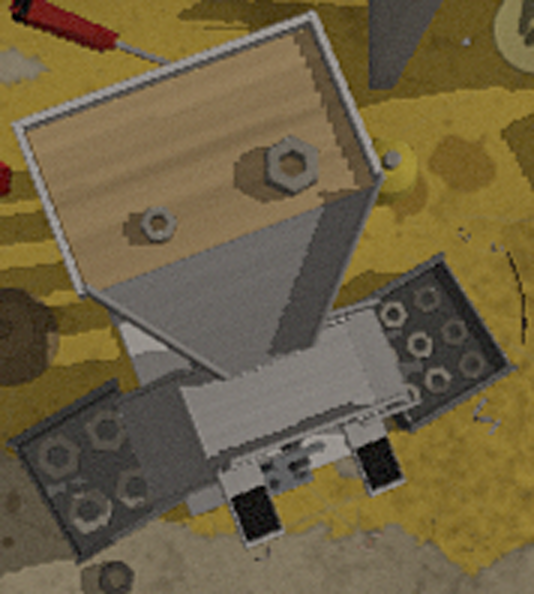

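View pics/sc.png

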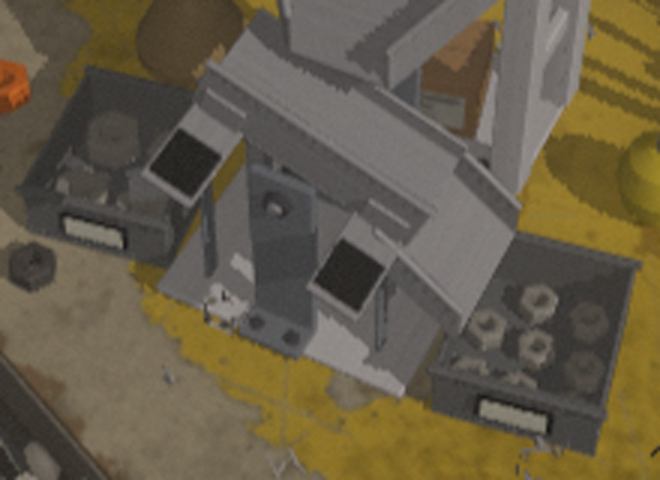

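```bash
cat > h.py <<'E'
import numpy as np
from cell import *
def px2w(n,u,v,z):
    p=camera_params(n);K=p['camera_matrix'];V=p['view'];R=V[:3,:3];c=-R.T@V[:3,3]
    d=R.T@np.array([(u-K[0,2])/K[0,0],-(v-K[1,2])/K[1,1],-1.]);return c+d*(z-c[2])/d[2]
E
python3 - <<'E'
from h import *
P={k:px2w("top",u/3+262,v/3+135,z) for k,(u,v,z) in dict(small=(158,224,.228),large=(292,165,.234),eL=(92,292,.218),eR=(365,187,.218),bL=(20,127,.228),bR=(313,16,.228),fR=(381,180,.228),fL=(82,293,.228),tL=(256,514,.140),tR=(380,463,.105)).items()}
for k,v in P.items(): print(k,v.round(4))
for a,b in (("fL","fR"),("bL","bR"),("tL","tR"),("bL","fL")):
    d=P[a]-P[b];print(a,b,np.linalg.norm(d[:2]),np.arctan2(-d[0],d[1]))
th=np.mean([np.arctan2(-(P[a]-P[b])[0],(P[a]-P[b])[1]) for a,b in (("fL","fR"),("bL","bR"),("tL","tR"))])
X=np.array([np.cos(th),np.sin(th)]);Y=np.array([-X[1],X[0]])
e=(P['fL']+P['fR'])[:2]/2; o=e-.088*X
print(th,"origin",o)
for k,v in P.items(): d=v[:2]-o;print(k,(d@X).round(4),(d@Y).round(4))
E
```

```text
small [0.5618 0.2708 0.228 ]
large [0.5958 0.1938 0.234 ]
eL [0.5235 0.3087 0.218 ]
eR [0.5872 0.1493 0.218 ]
bL [0.6187 0.3514 0.228 ]
bR [0.688  0.1801 0.228 ]
fR [0.5889 0.1415 0.228 ]
fL [0.5212 0.3139 0.228 ]
tL [0.3968 0.2081 0.14  ]
tR [0.4303 0.124  0.105 ]
fL fR 0.18526994458091417 0.3744769113249661
bL bR 0.18478872022403744 0.3840740022797462
tL tR 0.09053011727929365 0.37966363597369435
bL fL 0.10450676244624577 -1.2043459640913075
0.3794048498594689 origin [0.4733149  0.19513105]
small 0.1102 0.0375
large 0.1133 -0.0466
eL 0.0887 0.0869
eR 0.0888 -0.0848
bL 0.193 0.0913
bR 0.1938 -0.0935
fR 0.0875 -0.0926
fL 0.0885 0.0926
tL -0.0663 0.0404
tR -0.0663 -0.0501
```

Call:
play_rows(
  increments="-20 -8 -50 0 0 0;-465 -188 -90 0 0 -40;-465 -188 -90 0 0 -40;-465 -188 -90 0 0 -40;-465 -188 -90 0 0 -40;-465 -188 -90 0 0 -40;-465 -188 -90 0 0 -40;-465 -188 -90 0 0 -40;-465 -188 -90 0 0 -40;-465 -188 -90 0 0 -40;-465 -188 -90 0 0 -40;-465 -188 -90 0 0 -40",
  hand=0,
)

```text
clock: 1.3
eef_pos: [0.5965, 0.2747, 0.3203]
ee_rot: [[-0.94, -0.342, 0.002], [-0.342, 0.94, -0.006], [-0.0, -0.006, -1.0]]
ft_force: [-0.4, 0.4, 0.2]
gripper_width: 0.0002
gripper_force: 0.0
```

Call:
play_rows(
  increments="0 0 0 0 0 0;0 0 0 0 0 0;0 0 0 0 0 0",
)

```text
clock: 1.6
eef_pos: [0.5901, 0.2843, 0.3212]
ee_rot: [[-0.934, -0.357, -0.001], [-0.357, 0.934, 0.001], [0.001, 0.001, -1.0]]
ft_force: [-1.2, -0.0, 0.3]
gripper_width: 0.0001
gripper_force: 0.0
```

Run:
```python
from h import *
import cv2
s=sense();print(s['clock'],s['eef_pos'],s['ee_rot'],s['gripper_width'],s['joints'],s['ft_force'])
cv2.imwrite("pics/w1.png",read_camera("wrist")[:,:,::-1])
```

```text
1.6 [0.59009484 0.28425067 0.32117049] [[-9.34218614e-01 -3.56699079e-01 -1.16110536e-03]
 [-3.56700009e-01  9.34218701e-01  7.22116181e-04]
 [ 8.27148163e-04  1.08878067e-03 -9.99999065e-01]] 0.00012360083972614246 [-0.41028567  0.56789956 -0.13233361  1.25638824  0.07203651  1.3225466
  1.39571928] [-1.18520753 -0.0244585   0.26069672]
```

View pics/w1.png

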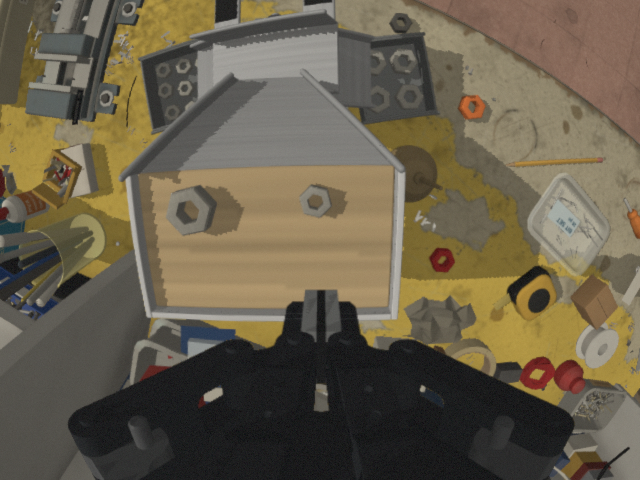

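```bash
cat >> h.py <<'E'
def wpx(u,v,z,pos,R):
    p=camera_params("wrist");K=p['camera_matrix'];T=p['T_tool_cam']
    a=np.array([u-K[0,2],v-K[1,2]]);r=np.hypot(*a);t=r/K[0,0]
    d=np.array([np.sin(t)*a[0]/r,-np.sin(t)*a[1]/r,-np.cos(t)])
    c=pos+R@T[:3,3];d=R@T[:3,:3]@d;return c+d*(z-c[2])/d[2]
E
python3 - <<'E'
from h import *
s=sense();p=np.array(s['eef_pos']);R=np.array(s['ee_rot'])
for k,u,v,z in (("small",316,200,.228),("large",190,211,.234),("eL",395,166,.218),("eR",140,173,.218),("tip",321,292,p[2]),("tabL",332,5,.14),("lwallL",403,172,.228),("lwallR",127,177,.228)):
    w=wpx(u,v,z,p,R);print(k,w.round(4),(R.T@(w-p)*1000).round(1))
E
```

```text
small [0.5625 0.2714 0.228 ] [30.4 -2.  93.3]
large [0.5968 0.1958 0.234 ] [ 25.3 -84.9  87.2]
eL [0.5235 0.3129 0.218 ] [ 52.1  50.6 103.4]
eR [0.5885 0.1462 0.218 ] [  50.8 -128.2  103.2]
tip [0.582  0.282  0.3213] [8.5 1.  0. ]
tabL [0.4093 0.2269 0.14  ] [189.3  10.9 181.4]
lwallL [0.525 0.317 0.228] [49.2 54.  93.4]
lwallR [0.5917 0.1414 0.228 ] [  49.5 -133.8   93.2]
```

Call:
play_rows(
  increments="0 -2 45 0 0 0;0 -2 80 0 0 0;0 -2 92 0 0 0;0 -2 98 0 0 0;0 -2 98 0 0 0;0 -2 98 0 0 0",
)

```text
clock: 2.25
eef_pos: [0.5932, 0.2814, 0.2253]
ee_rot: [[-0.935, -0.354, 0.003], [-0.354, 0.935, 0.002], [-0.004, 0.001, -1.0]]
ft_force: [0.7, 0.2, 0.7]
gripper_width: 0.0001
gripper_force: 0.0
```

Call:
play_rows(
  increments="8 0 0 0 0 0;14 0 0 0 0 0;20 0 0 0 0 0;26 0 0 0 0 0;32 0 0 0 0 0;38 0 0 0 0 0;44 0 0 0 0 0;50 0 0 0 0 0;50 0 0 0 0 0;50 0 0 0 0 0",
)

```text
clock: 3.25
eef_pos: [0.5455, 0.2628, 0.2233]
ee_rot: [[-0.935, -0.354, 0.0], [-0.354, 0.935, -0.0], [-0.0, -0.0, -1.0]]
ft_force: [1.0, 0.3, 0.3]
gripper_width: -0.0001
gripper_force: 0.0
```

Call:
play_rows(
  increments="0 0 -20 0 0 0;0 0 -60 0 0 0;0 0 -90 0 0 0;0 0 -90 0 0 0;0 0 -90 0 0 0;0 0 -90 0 0 0",
)

```text
clock: 3.85
eef_pos: [0.545, 0.2624, 0.3119]
ee_rot: [[-0.935, -0.353, -0.002], [-0.353, 0.935, -0.001], [0.003, -0.0, -1.0]]
ft_force: [-0.5, 0.8, -0.6]
gripper_width: 0.0002
gripper_force: 0.0
```

Run:
```python
from h import *
import cv2
s=sense();print(s['clock'],s['eef_pos'],s['ft_force'])
a=read_camera("wrist")
b=read_camera("scene")[170:420,220:440];b=cv2.resize(b,None,fx=2,fy=2)[:480]
cv2.imwrite("pics/w2.png",cv2.resize(np.hstack([a[:,80:480],b[:480,:400]]),None,fx=1,fy=1)[:,:,::-1])
```

```text
3.85 [0.54496321 0.26242495 0.31187708] [-0.54846781  0.76537503 -0.55395186]
```

View pics/w2.png

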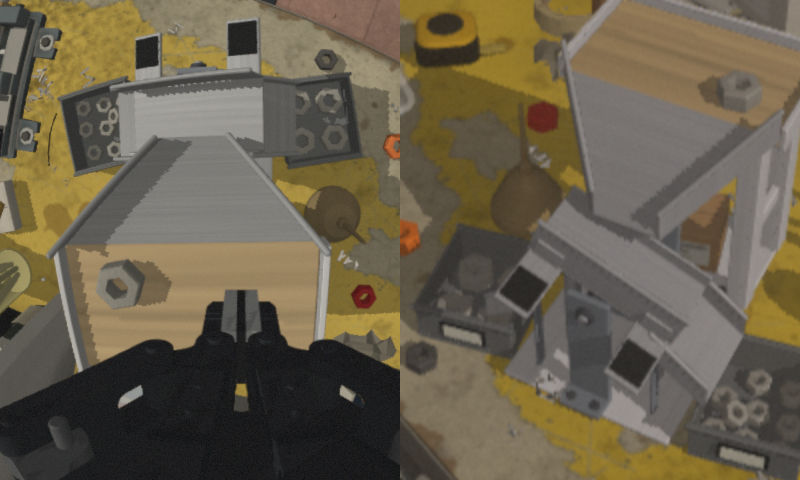

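Run:
```python
from h import *
s=sense();p=np.array(s['eef_pos']);R=np.array(s['ee_rot'])
for k,u,v,z in (("tabL",323,43,.142),("tabR",228,57,.104),("large",199,285,.234),("eR",135,247,.218),("eL",404,244,.218)):
    w=wpx(u,v,z,p,R);print(k,w.round(4),(R.T@(w-p)*1000).round(1))
```

```text
tabL [0.4027 0.2119 0.142 ] [150.4   3.  170.2]
tabR [0.4349 0.1286 0.104 ] [149.6 -86.2 208.2]
large [0.5947 0.1954 0.234 ] [-23.1 -80.3  77.7]
eR [0.5937 0.1375 0.218 ] [  -1.7 -134.1   93.8]
eL [0.5238 0.3157 0.218 ] [ 0.6 57.3 93.7]
```

Call:
play_rows(
  increments="50 2 0 0 0 0;100 3 0 0 0 0;148 4 20 0 0 0;152 4 70 0 0 0;152 4 120 0 0 0;152 4 150 0 0 0;152 4 155 0 0 0;152 4 155 0 0 0",
)

```text
clock: 4.75
eef_pos: [0.4016, 0.2127, 0.1577]
ee_rot: [[-0.935, -0.354, -0.002], [-0.354, 0.935, -0.001], [0.002, -0.0, -1.0]]
ft_force: [0.1, -0.1, 0.3]
gripper_width: 0.0002
gripper_force: 0.0
```

Call:
play_rows(
  increments="0 0 6 0 0 0;0 0 12 0 0 0;0 1 18 0 0 0;0 2 24 0 0 0;0 3 30 0 0 0;0 4 36 0 0 0;0 5 42 0 0 0;0 6 48 0 0 0;0 6 50 0 0 0;0 6 50 0 0 0;0 6 50 0 0 0",
)

```text
clock: 5.85
eef_pos: [0.3996, 0.2181, 0.1082]
ee_rot: [[-0.935, -0.353, -0.001], [-0.353, 0.935, -0.001], [0.001, -0.0, -1.0]]
ft_force: [-0.9, -0.4, -0.4]
gripper_width: 0.0001
gripper_force: 0.0
```

Call:
play_rows(
  increments="0 0 2 0 0 0;0 0 4 0 0 0;0 0 4 0 0 0;0 0 4 0 0 0",
)

```text
clock: 6.25
eef_pos: [0.4, 0.2187, 0.1048]
ee_rot: [[-0.935, -0.354, 0.001], [-0.354, 0.935, 0.001], [-0.001, 0.0, -1.0]]
ft_force: [-1.6, 0.0, 5.0]
gripper_width: -0.0003
gripper_force: 2.2
```

Call:
play_rows(
  increments="0 0 2 0 0 0;0 0 4 0 0 0;0 0 4 0 0 0;0 0 4 0 0 0",
)

```text
clock: 6.65
eef_pos: [0.4007, 0.2206, 0.1034]
ee_rot: [[-0.935, -0.355, 0.004], [-0.355, 0.935, 0.004], [-0.005, 0.002, -1.0]]
ft_force: [-5.2, 0.2, 25.8]
gripper_width: -0.0002
gripper_force: 12.0
```

Call:
play_rows(
  increments="0 0 -20 0 0 0;0 0 -70 0 0 0;0 0 -120 0 0 0;0 0 -170 0 0 0;0 0 -215 0 0 0;0 0 -215 0 0 0;0 0 -215 0 0 0",
)

```text
clock: 7.35
eef_pos: [0.3998, 0.2183, 0.3158]
ee_rot: [[-0.935, -0.353, 0.002], [-0.353, 0.935, 0.001], [-0.002, 0.0, -1.0]]
ft_force: [0.3, -0.4, -0.9]
gripper_width: -0.0
gripper_force: 0.0
```

Run:
```python
from h import *
import cv2
s=sense();print(s['clock'],s['eef_pos'])
for z in (0,):print([px2w("top",u,v,z).round(3) for u,v in ((387,164),(397,163))])
for z in (.4,.3):print(z,px2w("top",400,50,z).round(3))
a=read_camera("wrist");b=read_camera("scene")[170:420,220:440];b=cv2.resize(b,None,fx=2,fy=2)[:480]
t=cv2.resize(read_camera("top")[180:320,260:440],None,fx=2,fy=2)
c=np.zeros((480,800,3),np.uint8);c[:,:400]=b[:,:400];c[:280,440:800]=t
cv2.imwrite("pics/c3.png",c[:,:,::-1])
```

```text
7.35 [0.3998451  0.21834435 0.31576303]
[array([0.72 , 0.105, 0.   ]), array([0.723, 0.082, 0.   ])]
0.4 [0.755 0.152 0.4  ]
0.3 [0.817 0.132 0.3  ]
```

View pics/c3.png

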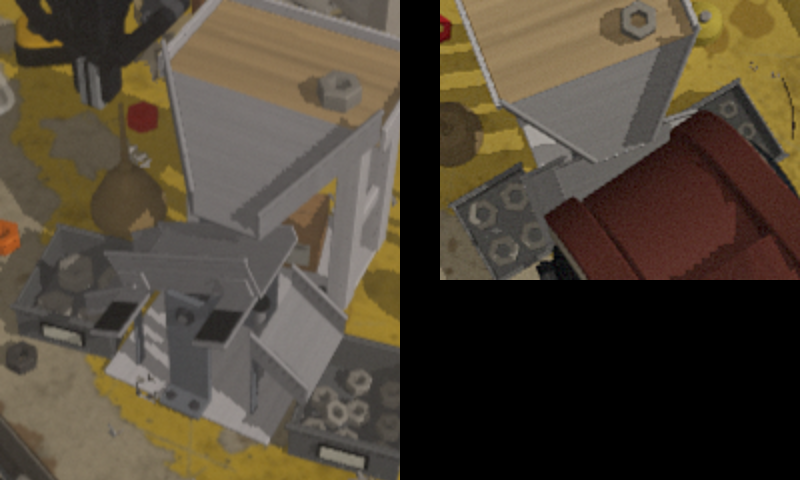

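Call:
play_rows(
  increments="-45 -20 0 0 0 0;-90 -40 0 0 0 0;-135 -60 0 0 0 0;-180 -80 0 0 0 0;-213 -91 0 0 0 0;-213 -91 0 0 0 0;-213 -91 0 0 0 0;-213 -91 40 0 0 0;-213 -91 75 0 0 0;-213 -91 88 0 0 0;-213 -91 91 0 0 0;-213 -91 91 0 0 0",
)

```text
clock: 8.7
eef_pos: [0.6312, 0.2092, 0.2254]
ee_rot: [[-0.935, -0.354, 0.001], [-0.354, 0.935, 0.001], [-0.001, 0.0, -1.0]]
ft_force: [-0.1, -0.6, 0.2]
gripper_width: -0.0001
gripper_force: 0.0
```

Run:
```python
from h import *
import cv2
s=sense();print(s['clock'],s['eef_pos'],s['ft_force'])
cv2.imwrite("pics/w4.png",read_camera("wrist")[:,:,::-1])
```

```text
8.7 [0.6311815  0.20920278 0.22542334] [-0.06563506 -0.55592092  0.16018889]
```

View pics/w4.png

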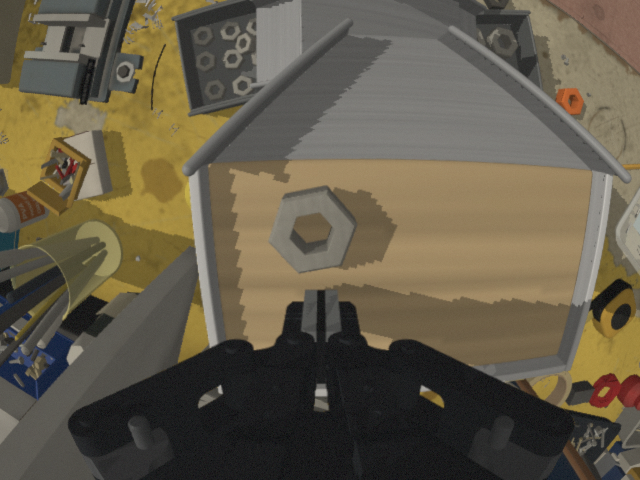

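Call:
play_rows(
  increments="0 -3 1 0 0 0;8 -3 1 0 0 0;15 -3 1 0 0 0;21 -3 1 0 0 0;27 -3 1 0 0 0;33 -3 1 0 0 0;39 -3 1 0 0 0;45 -3 1 0 0 0;51 -3 1 0 0 0;57 -3 1 0 0 0;63 -3 1 0 0 0;63 -3 1 0 0 0",
)

```text
clock: 9.95
eef_pos: [0.5725, 0.1832, 0.2234]
ee_rot: [[-0.935, -0.354, -0.001], [-0.354, 0.935, -0.0], [0.001, -0.0, -1.0]]
ft_force: [0.3, 0.3, 0.1]
gripper_width: 0.0001
gripper_force: 0.0
```

Call:
play_rows(
  increments="0 0 -20 0 0 0;0 0 -60 0 0 0;0 0 -100 0 0 0;0 0 -100 0 0 0;0 0 -100 0 0 0;0 0 -100 0 0 0;0 0 -100 0 0 0;0 0 -100 0 0 0;0 0 -100 0 0 0;0 0 -100 0 0 0",
)

```text
clock: 10.95
eef_pos: [0.5732, 0.1835, 0.3229]
ee_rot: [[-0.935, -0.354, -0.001], [-0.354, 0.935, -0.0], [0.001, 0.0, -1.0]]
ft_force: [-0.2, 0.3, -0.4]
gripper_width: 0.0001
gripper_force: 0.0
```

Run:
```python
from h import *
import cv2
s=sense();print(s['clock'],s['eef_pos'],s['ft_force'])
a=read_camera("wrist");b=cv2.resize(read_camera("scene")[180:420,220:440],None,fx=2,fy=2)
cv2.imwrite("pics/c5.png",np.hstack([a[:,120:520],b[:,:400]])[:,:,::-1])
```

```text
10.95 [0.57320793 0.18352703 0.32287266] [-0.16247338  0.27424134 -0.40712934]
```

View pics/c5.png

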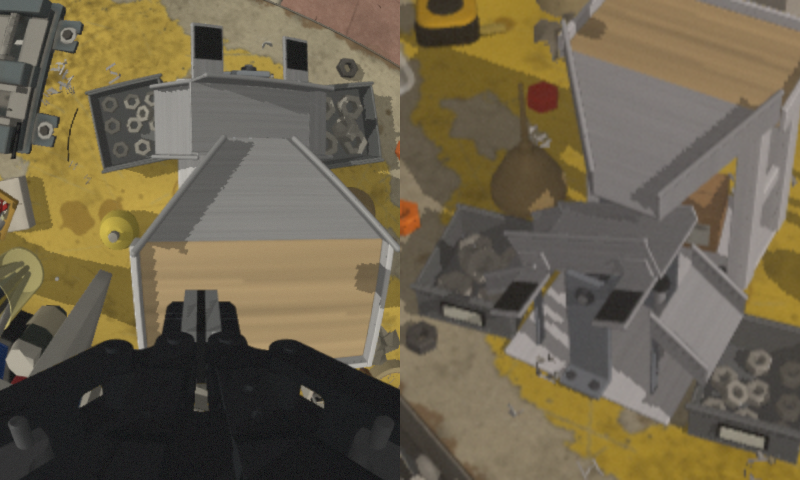

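Run:
```python
from h import *
import cv2
w=read_camera("wrist")[70:180,380:510];t=read_camera("top")[255:325,260:345];s=read_camera("scene")[270:360,220:330]
I=[cv2.resize(x,(266,300),interpolation=cv2.INTER_CUBIC) for x in (w,t,s)]
cv2.imwrite("pics/c6.png",np.clip(np.hstack(I)*1.6,0,255).astype(np.uint8)[:,:,::-1])
```

```text
(no output)
```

View pics/c6.png

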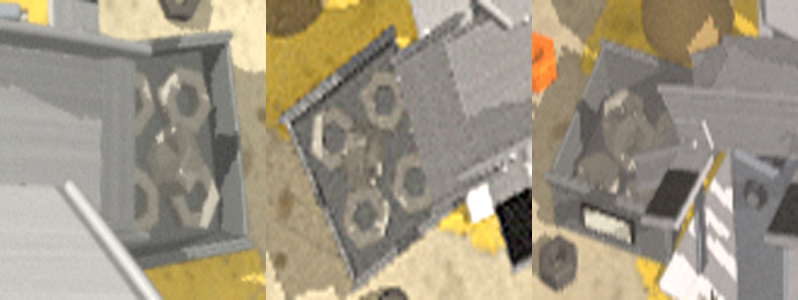

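Run:
```python
from h import *
import cv2
a=cv2.imread("pics/top0.png")[:,:,::-1].astype(int);b=read_camera("top").astype(int)
d=cv2.blur(np.abs(a-b).mean(2).astype(np.float32),(3,3))
print(d[270:320:3,265:345:3].astype(int))
print("a",a.mean(2)[282:304:2,280:306:2].astype(int));print("b",b.mean(2)[282:304:2,280:306:2].astype(int))
```

```text
[[12 13 13 14 14 12 12 12 10  9 13 11 15 13 13 14 14 12 26 32 19 19 21 19
  18 19 21]
 [13 14 13 12 16 30 27 10 11 12 15 15 12 13 14 13 14 13 16 33 25 20 20 20
  22 20 23]
 [12 13 12 25 36 20  9 11 12 14 12 12 14 14 14 14 14 14 12 31 26 23 20 21
  21 19 20]
 [13 21 38 24 14 12 11 12 11 13 17 12 11 15 12 14 13 14 15 23 33 24 27 29
  33 33 37]
 [28 30 16 16 29 12 14 13 10 11 13 13 15 12 15 13 13 14 14 12 24 20 39 38
  37 37 28]
 [14 31 11 19 38 11 11 10 13 10 10 13 12 11 14 13 14 13 15 15 12 16 37 31
  22 19 19]
 [15 23 22 27 34 13 11 16 36 17 14 10 13 10 13 15 14 17 12 14 12 15 17 14
  17 16 16]
 [15 15 34 14 24 14 12 14 27 20 21 11 10 14 12 13 12 13 14 13 12 12 19 29
  40 22 20]
 [14 15 18 26 14 13  9 13 13 10 34 10 14 11 11 13 12 13 13 13 22 28 22 18
  21 21 18]
 [13 14 14 31 10  9 13 14 15 16 16  9 14 12 13 10 15 14 15 16 15 18 14  7
  20 19 24]
 [14 14 14 16 13 10 12  9 11 12 15 11 14 12 13 14 13 14 13 12 50 63 32  5
  34 17 15]
 [11 11 14 14 17 18 10 15 12 11 12 16 13 15 14 12 15 15 17 14 49 62 51 64
  76 27 11]
 [13 16 14 14 14 33 10 16 13 14 15 17 13 12 13 13 12 33 50 40 35 40 
[... 878 characters left out ...]
106  77  74  74  83  52  66  72  82]
 [ 64  61  53  80  67  65  57  77  73 106  55  59 110]]
b [[ 91  92  89  78  68  66  76  91  92  92  91  84  61]
 [ 63  65  82  84  66  65  68  73  90  91  92  66  69]
 [ 69  70  73  99  83  79  73  66  68  72  64  72  68]
 [ 65  70  69  89  98 102  73  72  67  70  68  73  71]
 [ 73  68  98  76  76  79  71  85  69  73  70  68  75]
 [ 95  96  83  81  79  84  80  86  79  70  71  81  94]
 [ 85  64  70  78  76  79  67  58 123  70  68  91  88]
 [ 67  74  69  74  77  79  63  81  67  67  57  89  69]
 [ 69  72  69  68  70  72  80  86  66  66  80  98  61]
 [ 74  68  72  82  93  94  87  89  93  67  76  92  89]
 [ 66  70  69  96  90  72  67  86  88 124  76  76 123]]
```

```bash
python3 -c "
from cell import *
print(finish_job())"
```

```text
the job is handed in; nothing more can be done
None
```

The job is handed in at about 11 s: the small nut went to the right bin, the gate was rocked to its other stop with the left tab, and then the large nut was fed to the left bin. The last pictures show the shelf and chutes empty, about nine nuts in the small bin and a new one among the four large nuts; I inferred that last one partly from pixel differences.

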